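# Feed a die blank into the pocket of a press feed plate

## Robot

A 6-joint arm with a two-finger parallel gripper is mounted at the origin on the work surface. World frame = base frame: x ahead of the robot, y to its left, z up, the work surface at z = 0. Lengths are in mm, angles in rad, forces in N, time in s.
With the tool pointing down it reaches from about 325 to 875 mm from the base axis. Payload 4.4 kg.
Tool frame: the origin (TCP) lies on the centre line of the jaws, within the pads' length; the fingertips stand ahead of it and the grasp point (between the pads) lies 6 mm ahead of it (ctrl.tcp_to_tips is the z of the fingertips in the tool frame, in mm); z points along the fingers, y is the line along which they close (so a half turn about z gives the same grasp; the last joint's range is limited). The gripper opens to 85 mm and grips with 20 to 120 N. Pads are 22 mm wide; open, the fingers measure 114 mm over their backs; the gripper's body (76 mm by 85 mm) begins 54 mm behind the grasp point. The pads swing forward as they close: fully open they stand 13 mm farther back than shut.
Start: joints at [1.177, 0.207, 1.542, -0, 1.393, -0.15], TCP at [138.81, 557.995, 216.582] pointing down, gripper open.
Joint ranges: [-2.73, 2.73], [-0.86, 2.22], [0.23, 2.46], [-1.11, 4.25], [0.08, 2.63], [-2.82, 2.82]. Speed limits (rad/s): [2.79, 2.79, 3.14, 3.14, 3.14, 3.14].

## Interface

Orientations are given as a 3x3 rotation matrix whose columns are the frame's x, y, z axes.
In Python, from plant import ctrl, sensors, optics gives the robot as it stands. Calls block until the motion is done:
- ctrl.move_ptp(position, orientation): joint-space move of the TCP to a pose.
- ctrl.move_l(position, rot=None, vel=150, threshold=None): straight line of the TCP; rot=None keeps the orientation; vel is the mean speed in mm/s. With threshold (N) it stops when the force on the tool has changed by that much, and returns True; else False.
- ctrl.set_joints(angles): joint-space move.
- ctrl.gripper_to(opening, force=None): finger opening in mm; force is the grip in N (None keeps the last); returns when the fingers have stopped.
- ctrl.hold(seconds).
- ctrl.solve_ik(position, orientation): joint angles nearest the present ones, or None.
- sensors.read_state(): the state.
- optics.grab_frame(name): name is "side" or "top"; returns (picture, depth): 384x512x3 uint8, red, green, blue; 384x512 float32, mm along the optical axis (not along the pixel's ray), 0 where there is no reading.
- optics.camera_params(name): a dict with "mtx" (3x3 intrinsics, pixels), "k1" (the pictures are not rectified: a ray, as slopes to the right and down, at radius r is drawn at 1 + k1 r^2 times it, then the intrinsics apply), "R" (3x3) and "t" (3): a world point X has camera coordinates R X + t. Camera axes: x right, y down, z forward; pixel columns grow to the right and rows downward; lengths in mm; the calibration is good to about 2 mm. A picture is of the moment at which its call begins. camera_params takes no time and is no camera call.
A pose or a line that the arm cannot do raises ctrl.MotionError and nothing moves.
- ctrl.finish_job(): hands the job in; it is judged then, once.
The state is a dict: "t": time; "q": joint angles; "qvel": joint speeds; "tau": joint torques, N m; "eef_pos": TCP position; "eef_rot": TCP orientation; "force": force on the tool from outside, world axes, zero at the start; "wrist_torque": the same for the moment, N m; "grip_width": finger opening in mm; "grasp_force": force on a finger pad.
Only numpy, scipy, OpenCV 4.12 (cv2) and the standard library are available. Lean on these libraries where they do the work, as an engineer would, in place of code of your own. Each camera call takes 0.05 s, during which the arm holds its last target. There are 200 camera calls.

## Task

Pick the solid brass die blank (the large disc without a hole) off the cork pad and lay it flat on the bare apron at the open, flared end of the steel feed plate; then slide it along the plate between the rails, without lifting it, until it drops into the shallow pocket and lies flat in it, and let go. The pocket's place along the channel is not known exactly, so feel for it, and be gentle with the soft brass: grip it with less than 20 N a finger, and while sliding it in the channel never push or squeeze it with more than 20 N in all. Leave everything else where it is.

Things in the scene. Friction and masses are not known exactly. Their poses are not given: they have to be found in the camera images.
- blank: Solid brass disc, 44 mm diameter, 9 mm thick, about 0.12 kg, flat on the cork pad at the start. Origin: centre of its underside; z is its axis. It slides on the steel under 1 to 2 N at its edge; 3 N or more means that it is against a wall: lead-in, rail or, once dropped, the pocket's edge. Push at 30 mm/s or slower (faster, it may skip the pocket). Once it has dropped, pushing on soon passes 20 N.
- feed_plate: Fixed steel feed plate, 320 mm long (x, the feeding direction), 90 mm wide (y); origin: centre of its underside, on the table. Top of apron and channel floor: 14 mm above the table (level within 0.3 mm). Bare apron from x = -160 to -75 mm; flared lead-ins x = -75 to -40; straight channel x = -40 to +130 between two dark rails, inner faces at y = +-24 mm, tops 26 mm above the table.
- apron (a point): Point on the apron's surface where the blank's underside centre is to be laid: plate x = -110 mm, y = 0, 14 mm above the table; axes as the plate's.
- channel (a point): Point on the channel's centre line, floor height, at plate x = +30 mm; axes as the plate's. The round pocket, 46 mm across and 4 mm deep (its floor 10 mm above the table), is on the centre line, its centre anywhere from 30 mm before to 30 mm beyond this point along x; this differs each time and is not measured. The seated blank stands 5 mm proud of the channel floor.
- pad: Fixed cork pad, 270 mm (x) by 100 mm (y), 6 mm thick; origin: centre of its underside. The blank, the collar and the small disc lie on it in a row along its x, in any order, about 86 mm apart.
- collar: Brass ring, 44 mm outside, 20 mm hole, 9 mm thick, on the pad; leave alone. Origin: centre of its underside.
- small_disc: Solid brass disc, 30 mm diameter, 9 mm thick, on the pad; leave alone. Origin: centre of its underside.
- hammer: Hammer, 200 mm long, lying on the table beyond the feed plate; leave alone. Origin: middle of its underside.
- jar: Closed amber jar, 56 mm diameter, 70 mm high; leave alone. Origin: centre of its underside.
- mandrel: Standing steel ring mandrel, a cone 160 mm high on a 44 mm foot; leave alone. Origin: centre of its underside.
- cup: White bowl, 64 mm diameter, 50 mm high; leave alone. Origin: centre of its underside.
- screwdriver: Screwdriver, 170 mm long, wooden handle, lying on the table; leave alone. Origin: middle of its underside.

How it is judged (in metres and radians):
On the way, in this order (a step that is already met when the one before it is completed fails the run):
1. the blank lies flat on the apron of the feed plate (x of blank in the frame of feed_plate between -0.15 and -0.075 m and y of blank in the frame of feed_plate between -0.03 and 0.03 m and z of blank in the frame of feed_plate between 0.012 and 0.0165 m and angle between blank's own z axis and vertical below 0.06 rad), for 0.2 s.
2. the blank has dropped into the pocket and lies flat in it (z of blank in the frame of feed_plate between 0.0075 and 0.0115 m and x of blank in the frame of feed_plate between -0.01 and 0.07 m and y of blank in the frame of feed_plate between -0.01 and 0.01 m and angle between blank's own z axis and vertical below 0.06 rad), for 0.2 s.
At the end, for the whole second after the job is handed in: The blank lies flat (within 0.06 rad) in the pocket: underside 7.5 to 11.5 mm above the plate's underside (pocket floor 10 mm, channel floor 14 mm), centre between x = -10 and +70 mm and within 10 mm of the centre line in the plate's frame, at rest and let go (all of step 2 and linear speed of blank below 0.01 m/s); the robot touches nothing.
It fails at once if in the channel (ahead of x = -65 mm) the fingers push and squeeze the blank with more than 20 N in all (x of blank in the frame of feed_plate between -0.065 and 0.16 m and y of blank in the frame of feed_plate between -0.045 and 0.045 m and contact force between the fingers and blank above 20 N).
It fails at once if the blank is squeezed with more than 40 N in all (both fingers added) (contact force between the fingers and blank above 40 N).
It fails at once if the blank is carried low over the channel instead of slid (underside 8 to 46 mm above the channel floor, ahead of x = -65 mm on the plate) (x of blank in the frame of feed_plate between -0.065 and 0.13 m and y of blank in the frame of feed_plate between -0.045 and 0.045 m and z of blank in the frame of feed_plate between 0.022 and 0.06 m).
It fails at once if another thing is moved by more than 20 mm (distance of any of collar, small_disc, hammer, jar, mandrel, cup, screwdriver from where it was at the start of the episode above 0.02 m).
It also fails if it takes over 51 s, if anything falls off the work surface, if the arm or the gripper's body presses on something with over 40 N, if the wrist force passes 120 N, or if a joint passes its speed limit or range.

## Working session

There is one attempt and no reset: what is moved stays moved. The work goes in short steps, each a Python script; the robot and the scene stay as the last script left them, time stands still between calls to the robot, and variables do not carry over. Pictures are saved under pics/ and viewed, at most 10 in all, crops included, and the job is handed in when it is done.

```bash
ls; mkdir -p pics
python3 - <<'E'
from plant import ctrl, sensors, optics
import cv2,numpy as np
print(ctrl.tcp_to_tips, sensors.read_state())
for n in ("side","top"):
    p,d=optics.grab_frame(n); np.savez(f"pics/{n}0.npz",p=p,d=d)
    cv2.imwrite(f"pics/{n}0.png",cv2.cvtColor(p,cv2.COLOR_RGB2BGR))
    print(n,optics.camera_params(n),(d>0).mean())
E
```

```text
pics
25.0 {'t': 0.0, 'q': array([ 1.17650066e+00,  2.07445855e-01,  1.54299027e+00, -2.64950575e-05,
        1.39348043e+00, -1.50513568e-01]), 'qvel': array([ 1.22275978e-03,  7.86633475e-04, -1.87462953e-03, -5.55621772e-04,
        4.20243618e-04, -7.39086807e-05]), 'tau': array([-5.67990583e-05, -3.83020592e+01, -2.91598946e+01, -2.15314926e-04,
        1.04826421e-02,  8.34835667e-08]), 'eef_pos': array([138.50534875, 557.24167033, 215.39389138]), 'eef_rot': array([[-9.70433010e-01,  2.41369051e-01, -8.68666046e-04],
       [ 2.41370399e-01,  9.70430669e-01, -2.15559913e-03],
       [ 3.22685254e-04, -2.30153483e-03, -9.99997299e-01]]), 'force': array([-1.18638289,  0.80596429,  0.66531077]), 'wrist_torque': array([-0.00858613,  0.01799647,  0.01946411]), 'grasp_force': 0.0, 'grip_width': 85.51532300019147}
side {'mtx': array([[416.84150137,   0.        , 253.18864309],
       [  0.        , 416.84150137, 182.9396589 ],
       [  0.        ,   0.        ,   1.        ]]), 'k1': -0.028196957893501306, 'R': array([[ 0.93817216, -0.34599921,  0.01084227],
       [-0.24560637, -0.68737698, -0.68351327],
       [ 0.24394778,  0.63859019, -0.72985755]]), 't': array([-559.93029114,  158.31928311, 1060.66887514])} 0.9960530598958334
top {'mtx': array([[418.12448186,   0.        , 252.43345591],
       [  0.        , 418.12448186, 198.98448239],
       [  0.        ,   0.        ,   1.        ]]), 'k1': -0.14528638329050655, 'R': array([[ 5.92463837e-02, -9.98243233e-01, -5.60537448e-04],
       [-9.74066060e-01, -5.76885992e-02, -2.18786053e-01],
       [ 2.18369360e-01,  1.35082829e-02, -9.75772693e-01]]), 't': array([-64.10730387, 597.07190686, 996.64964855])} 0.996063232421875
```

View pics/side0.png

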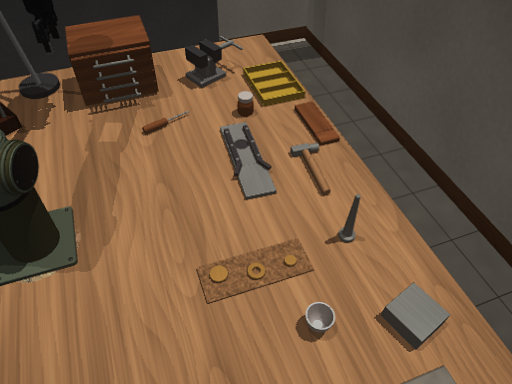

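View pics/top0.png

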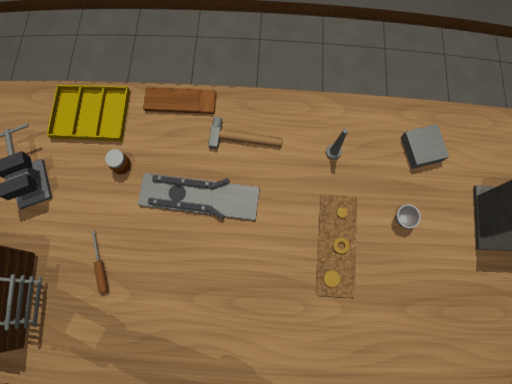

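The side view shows the blank at (219,273), the collar at (256,270) and the small disc at (290,260). The plate's flared end and apron are near (255,185).

The top view shows the blank at (332,279). The plate spans (140,190) to (258,200), with its apron to the right.

```bash
cat > h.py <<'E'
import numpy as np, cv2
from plant import ctrl, sensors, optics
P={n:optics.camera_params(n) for n in("side","top")}
def ray(n,px):
    c=P[n]; u=cv2.undistortPoints(np.array(px,float).reshape(-1,1,2),c["mtx"],np.array([c["k1"],0,0,0.])).reshape(-1,2)
    d=(np.c_[u,np.ones(len(u))])@c["R"]; return -c["R"].T@c["t"],d/np.linalg.norm(d,axis=1)[:,None]
def plane(n,px,z):
    o,d=ray(n,px); return o+d*((z-o[2])/d[:,2])[:,None]
def tri(a,b):   # midpoint of two rays and their gap
    (o1,d1),(o2,d2)=ray("side",a),ray("top",b); d1,d2=d1[0],d2[0]
    s=np.linalg.lstsq(np.c_[d1,-d2],o2-o1,rcond=None)[0]; p,q=o1+d1*s[0],o2+d2*s[1]
    return (p+q)/2,np.linalg.norm(p-q)
E
python3 - <<'E'
from h import *
for n,bl,pl in(("side",(219,273),(210,115,285,205)),("top",(332,279),(130,165,270,228))):
    p=np.load(f"pics/{n}0.npz")["p"]; hsv=cv2.cvtColor(p,cv2.COLOR_RGB2HSV)
    print(n,"blank hsv",hsv[bl[1],bl[0]],"pad",hsv[bl[1]-14,bl[0]+5])
    h,s,v=cv2.split(hsv)
    m=((h>15)&(h<32)&(s>140)&(v>120)).astype(np.uint8)
    c,_=cv2.findContours(m,cv2.RETR_EXTERNAL,cv2.CHAIN_APPROX_NONE)
    for k in c:
        if 25<cv2.contourArea(k)<500 : print("disc",cv2.minEnclosingCircle(k),cv2.contourArea(k), np.round(cv2.fitEllipse(k)[0],2),np.round(cv2.fitEllipse(k)[1],1))
    x0,y0,x1,y1=pl
    m=np.zeros(h.shape,np.uint8); m[y0:y1,x0:x1]=(s[y0:y1,x0:x1]<75)*255
    m=cv2.morphologyEx(m,cv2.MORPH_CLOSE,np.ones((3,3)))
    k=max(cv2.findContours(m,cv2.RETR_EXTERNAL,cv2.CHAIN_APPROX_NONE)[0],key=cv2.contourArea)
    print("plate",cv2.contourArea(k),cv2.approxPolyDP(k,3,True).reshape(-1,2).tolist())
    big=cv2.resize(p[y0-5:y1+5,x0-5:x1+5],None,fx=5,fy=5,interpolation=cv2.INTER_CUBIC)
    k5=((k-[x0-5,y0-5])*5+2).astype(int); cv2.drawContours(big,[k5],-1,(255,0,0),1)
    cv2.imwrite(f"pics/pl_{n}.png",cv2.cvtColor(big,cv2.COLOR_RGB2BGR)); print(big.shape)
E
```

```text
side blank hsv [ 17 164 171] pad [ 14 135 164]
disc ((218.5, 273.5), 8.860122680664062) 203.0 [218.41 272.68] [15.1 17.3]
disc ((256.0, 269.9375), 8.566248893737793) 190.5 [255.93 269.93] [14.5 16.8]
disc ((290.5, 259.0), 5.852449893951416) 78.5 [290.22 259.38] [ 9.1 11.2]
disc ((291.0, 75.5), 20.88669776916504) 28.5 [289.62  73.45] [ 3.8 43.5]
plate 2184.0 [[220, 127], [246, 198], [274, 193], [267, 171], [270, 166], [262, 160], [246, 123]]
(500, 425, 3)
top blank hsv [ 22 166 164] pad [ 15 134 120]
disc ((331.71429443359375, 278.0), 9.285805702209473) 221.0 [331.95 278.03] [16.4 17.4]
disc ((341.0, 245.0), 8.602425575256348) 201.0 [341.06 244.76] [15.4 16.7]
disc ((341.97369384765625, 211.6052703857422), 6.185698986053467) 94.5 [342.16 211.58] [10.6 11.6]
plate 3837.5 [[143, 174], [140, 205], [215, 214], [220, 218], [255, 219], [258, 187], [232, 184], [227, 178], [216, 182]]
(365, 750, 3)
```

View pics/pl_top.png

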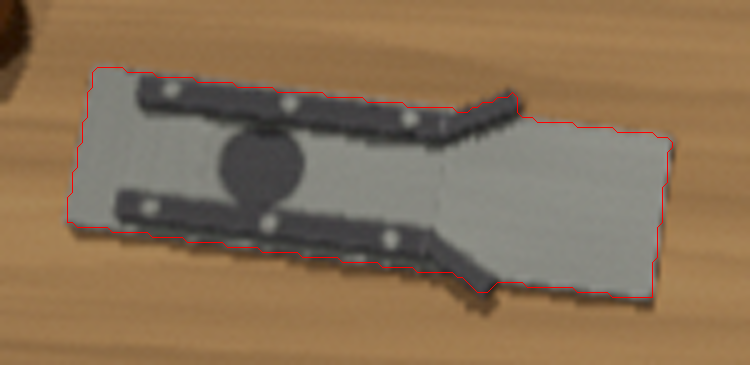

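View pics/pl_side.png

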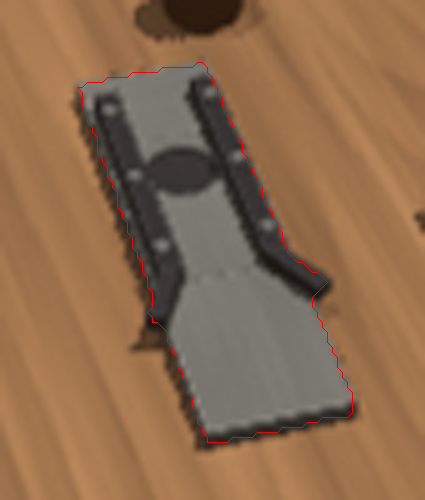

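Both crops show the contour on the plate's top face:
- **Corners in the top crop:** (93,68), (672,138), (653,297) and (67,223).
- **Same corners in the side crop:** (204,63), (353,407), (205,438) and (79,87).
- **Pocket:** a dark disc, at top crop (262,168) and side crop (182,170).

Run:
```python
from h import *
T=(np.array([(93,68),(672,138),(653,297),(67,223),(262,168)])-2)/5+[125,160]
S=(np.array([(204,63),(353,407),(205,438),(79,87),(182,170)])-2)/5+[205,110]
C=[]
for s,t in zip(S,T):
    p,g=tri(s,t); C.append(p); print(np.round(p,1),round(g,1),np.round(plane("top",t,14)[0,:2],1),np.round(plane("side",s,14)[0,:2],1))
def rep(name,pts):
    pts=pts[:,:2]; far=(pts[0]+pts[3])/2; near=(pts[1]+pts[2])/2; c=pts[:4].mean(0); ex=(far-near); L=np.linalg.norm(ex); ex/=L
    print(name,"centre",c.round(1),"L",L.round(1),"W",np.linalg.norm(pts[1]-pts[2]).round(1),np.linalg.norm(pts[0]-pts[3]).round(1),"yaw",np.arctan2(ex[1],ex[0]).round(4),"pocket",(pts[4]-c)@np.array([ex,[-ex[1],ex[0]]]).T)
rep("tri",np.array(C)); rep("top",plane("top",T,14)); rep("side",plane("side",S,14))
for nm,s,t in(("blank",(218.41,272.9),(331.9,278.03)),("collar",(255.93,269.93),(341.06,244.76)),("small",(290.3,259.3),(342.1,211.6))):
    p,g=tri(s,t); print(nm,p.round(1),g.round(1),plane("top",[t],15).round(1),plane("side",[s],15).round(1))
```

```text
[668.8 275.7  10.3] 3.6 [666.  274.8] [669.2 271.5]
[646.6 -43.7   9.5] 1.1 [644.9 -43.6] [645.5 -47.4]
[559.1 -38.5  10.9] 1.5 [557.8 -38.4] [559.  -41.1]
[582.1 279.6  10.3] 4.9 [578.9 278.8] [583.4 275.3]
[617.9 175.5  13.6] 4.8 [615.4 175.6] [620.3 175.2]
tri centre [614.2 118.3] L 319.6 W 87.7 86.8 yaw 1.5001 pocket [57.30725102  0.26585483]
top centre [611.9 117.9] L 318.5 W 87.3 87.2 yaw 1.5045 pocket [57.87492294  0.33613208]
side centre [614.3 114.6] L 318.6 W 86.7 85.9 yaw 1.4953 pocket [60.85341388 -1.47176937]
blank [ 415.9 -245.7   14.2] 3.0 [[ 414.4 -245.4   15. ]] [[ 417.3 -246.3   15. ]]
collar [ 503.6 -268.    13.2] 2.5 [[ 502.1 -267.4   15. ]] [[ 504.4 -269.1   15. ]]
small [ 592.8 -269.2   14.2] 3.4 [[ 591.  -268.7   15. ]] [[ 594.3 -269.7   15. ]]
```

```bash
cat >> h.py <<'E'
YAW=1.500; PC=np.array([613.,116.5]); EX=np.array([np.cos(YAW),np.sin(YAW)]); EY=np.array([-EX[1],EX[0]])
def pl(x,y,z): return [*(PC+x*EX+y*EY),z]
def down(y): # tool pointing down, closing line along y
    y=np.array([y[0],y[1],0.])/np.hypot(*y); z=np.array([0,0,-1.]); return np.c_[np.cross(y,z),y,z]
def st(tag=""):
    s=sensors.read_state(); print(tag,"t",round(s["t"],2),"tcp",s["eef_pos"].round(2),"F",s["force"].round(2),"w",round(s["grip_width"],2),"gf",round(s["grasp_force"],2),flush=True); return s
E
python3 - <<'E'
from h import *
for y in((0,1),(0,-1)):
    q=ctrl.solve_ik([416,-246,60],down(y)); print("blank",y,None if q is None else np.round(q,2))
for s in(1,-1):
    for x in(-110,-160,30):
        q=ctrl.solve_ik(pl(x,0,45),down(s*EY)); print("plate",s,x,None if q is None else np.round(q,2))
ctrl.move_ptp([416,-246,90],down((0,1))); ctrl.gripper_to(54,20)
st("above"); print(ctrl.tcp_to_tips)
hit=ctrl.move_l([416,-246,55],vel=100,threshold=5); st(hit)
hit=ctrl.move_l([416,-246,22],vel=20,threshold=3); st(hit)
E
```

```text
blank (0, 1) [-0.71  0.21  1.9  -0.    1.03 -2.28]
blank (0, -1) [-0.71  0.21  1.9  -0.    1.03  0.86]
plate 1 -110 None
plate 1 -160 None
plate 1 30 None
plate -1 -110 [-0.13  0.46  1.6  -0.    1.09 -0.06]
plate -1 -160 [-0.21  0.45  1.6  -0.    1.09 -0.14]
plate -1 30 [ 0.1   0.5   1.52 -0.    1.11  0.17]
above t 3.53 tcp [ 416.07 -245.9    90.  ] F [ 0.55  0.08 -0.37] w 54.05 gf 0.0
25.0
False t 4.03 tcp [ 415.84 -245.88   54.75] F [-0.01 -0.86  0.03] w 54.21 gf 0.0
False t 5.83 tcp [ 416.12 -246.08   22.13] F [-0.55  0.05 -0.27] w 53.93 gf 0.0
```

Run:
```python
from h import *
hit=ctrl.move_l([416,-246,10],vel=12,threshold=3); s=st(hit)
if hit:
    z=s["eef_pos"][2]+2.5; ctrl.move_l([416,-246,z],vel=30); st("raised")
    for w in(47,45,44,43.5,43,42.5,42,41.5,41):
        ctrl.gripper_to(w,20); s=st(w)
        if s["grasp_force"]>3: break
p,d=optics.grab_frame("top"); cv2.imwrite("pics/grasp.png",cv2.resize(cv2.cvtColor(p[190:310,270:400],cv2.COLOR_RGB2BGR),None,fx=4,fy=4))
```

```text
False t 6.98 tcp [ 416.09 -246.07   10.09] F [-0.57  0.93 -0.45] w 53.91 gf 0.0
```

View pics/grasp.png

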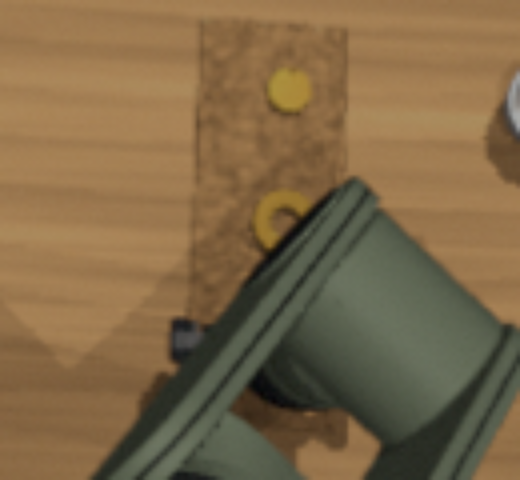

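The top view shows the arm over the blank and hiding it, with a finger tip at about (185,340) in the crop. I expected contact by now, so I'll check the height in the side view.

Run:
```python
from h import *
p,d=optics.grab_frame("side"); cv2.imwrite("pics/grasp_s.png",cv2.resize(cv2.cvtColor(p[200:330,150:330],cv2.COLOR_RGB2BGR),None,fx=4,fy=4,interpolation=cv2.INTER_CUBIC)); s=st(); print(s["wrist_torque"],s["tau"].round(1),s["eef_rot"].round(3))
```

```text
t 7.08 tcp [ 416.05 -246.07   10.08] F [ 0.23 -0.27  0.18] w 54.03 gf 0.0
[ 0.02338893  0.03025976 -0.03825925] [  0. -34. -21.  -0.   0.  -0.] [[-1.  0.  0.]
 [ 0.  1. -0.]
 [-0. -0. -1.]]
```

View pics/grasp_s.png

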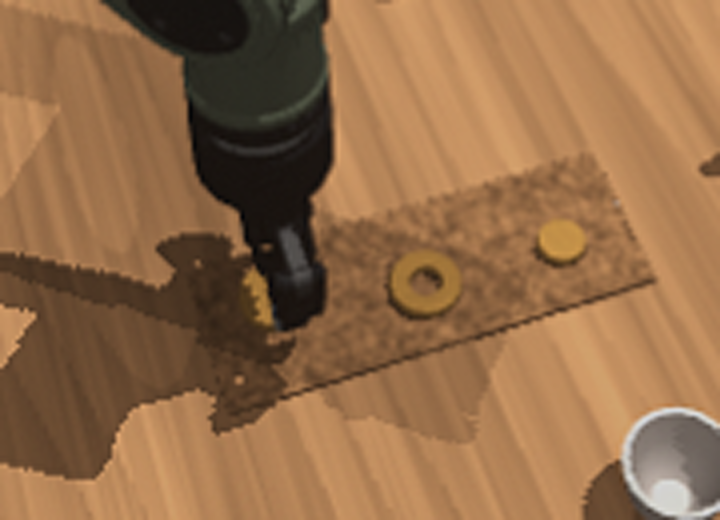

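The side view shows the fingers astride the blank, with the near finger's tip at crop (285,325), which is pixel (221,281). I'll check the tip's height from the depth image, then carry on down under guard.

Run:
```python
from h import *
p,d=optics.grab_frame("side"); c=P["side"]
for v in range(266,288,2):
    for u in (220,224):
        o,r=ray("side",[(u,v)]); z=d[v,u]; X=o+r[0]*(z/(c["R"][2]@r[0])); print((u,v),p[v,u],X.round(0),end=" | ")
    print()
hit=ctrl.move_l([416,-246,3],vel=10,threshold=3); s=st(hit)
```

```text
(220, 266) [26 20 16] [ 415. -280.   98.] | (224, 266) [74 70 67] [ 418. -304.  132.] | 
(220, 268) [32 28 26] [ 409. -305.  131.] | (224, 268) [83 78 76] [ 417. -308.  132.] | 
(220, 270) [38 33 32] [ 407. -311.  133.] | (224, 270) [63 59 56] [ 415. -312.  131.] | 
(220, 272) [29 22 19] [ 407. -310.  124.] | (224, 272) [35 30 27] [ 415. -313.  125.] | 
(220, 274) [26 20 16] [ 407. -309.  115.] | (224, 274) [30 23 19] [ 416. -307.  107.] | 
(220, 276) [25 19 15] [ 407. -307.  104.] | (224, 276) [26 19 15] [ 415. -309.  103.] | 
(220, 278) [25 18 14] [ 407. -305.   92.] | (224, 278) [28 22 18] [ 415. -306.   90.] | 
(220, 280) [33 28 26] [ 407. -303.   79.] | (224, 280) [23 18 14] [ 420. -284.   42.] | 
(220, 282) [44 37 32] [ 412. -278.   28.] | (224, 282) [127  88  57] [ 424. -269.    6.] | 
(220, 284) [128  90  59] [ 413. -271.    6.] | (224, 284) [117  83  53] [ 305. -762.  888.] | 
(220, 286) [54 37 24] [ 411. -277.    8.] | (224, 286) [130  91  60] [ 420. -280.    7.] | 
False t 7.98 tcp [ 416.02 -246.04    3.01] F [ 0.26 -0.43  0.11] w 54.15 gf 0.0
```

```bash
cat >> h.py <<'E'
def cloud(n):
    p,d=optics.grab_frame(n); c=P[n]; v,u=np.mgrid[:384,:512]; px=np.c_[u.ravel(),v.ravel()]
    o,r=ray(n,px); return p,(o+r*(d.ravel()/(r@c["R"][2]))[:,None]).reshape(384,512,3)
E
python3 - <<'E'
from h import *
def tip():
    p,X=cloud("side"); m=(p.max(2)<60)&(abs(X[...,0]-416)<25)&(abs(X[...,1]+246)<75)&(X[...,2]>14)
    return np.sort(X[m][:,2])[:8].round(0)
print(tip())
for z in(-2,-7,-12,-17):
    hit=ctrl.move_l([416,-246,z],vel=15,threshold=3); st(hit); print(tip())
    if hit: break
E
```

```text
[26. 26. 28. 28. 30. 31. 32. 33.]
False t 8.52 tcp [ 415.9  -245.91   -2.16] F [ 0.37 -0.16  0.38] w 53.82 gf 0.0
[16. 21. 21. 22. 24. 24. 24. 26.]
False t 9.05 tcp [ 415.9  -245.91   -7.13] F [-0.03  0.04  0.09] w 54.13 gf 0.0
[17. 18. 18. 18. 19. 19. 20. 22.]
False t 9.58 tcp [ 415.89 -245.92  -12.15] F [-0.41  0.68 -0.86] w 54.17 gf 0.0
[14. 15. 15. 16. 16. 18. 18. 18.]
True t 9.84 tcp [ 416.12 -246.07  -12.45] F [-0.51  0.95  4.13] w 53.92 gf 2.08
[16. 16. 17. 17. 17. 18. 18. 19.]
```

Run:
```python
from h import *
p,X=cloud("side"); cv2.imwrite("pics/g3.png",cv2.resize(cv2.cvtColor(p[245:300,190:260],cv2.COLOR_RGB2BGR),None,fx=10,fy=10,interpolation=cv2.INTER_NEAREST))
dk=p.max(2)<60
for v in range(268,292): print(v,' '.join(f"{'f' if dk[v,u] else '.'}{X[v,u,0]:.0f},{X[v,u,1]:.0f},{X[v,u,2]:.0f}" for u in range(206,232,4)))
st()
```

```text
268 .394,-220,10 f403,-222,8 f403,-274,87 f413,-268,73 .415,-295,113 f429,-277,78 .449,-239,8
269 f393,-221,6 .402,-224,7 f402,-273,82 f411,-273,77 .415,-296,110 f423,-301,113 .448,-242,8
270 .392,-224,8 .401,-228,8 f402,-273,78 f411,-276,77 .414,-298,110 .422,-302,111 .431,-304,110
271 .392,-226,7 .400,-234,15 f409,-239,17 f410,-276,73 f415,-296,101 .422,-304,111 .429,-308,112
272 f391,-228,5 .398,-240,20 .408,-241,16 f409,-279,75 f415,-295,97 .421,-307,112 f429,-308,109
273 .390,-231,6 .398,-241,17 .407,-243,15 f409,-281,73 f412,-306,112 .420,-310,114 f428,-310,108
274 .389,-235,8 .398,-242,15 .406,-247,17 f408,-282,71 f411,-308,110 .419,-312,112 f427,-314,111
275 .389,-237,7 .397,-246,16 .406,-249,16 f408,-280,65 f410,-311,112 .419,-313,110 f427,-314,107
276 .388,-240,8 .396,-247,15 .405,-253,18 f408,-283,66 f410,-312,110 f418,-315,109 f427,-313,101
277 .387,-242,7 .396,-245,6 .404,-253,14 f408,-283,60 f410,-313,107 f418,-315,106 f428,-312,95
278 .387,-244,5 .395,-248,7 .403,-257,17 f407,-284,58 f409,-314,105 f419,-312,96 f427,-312,92
279 .386,-246,5 .394,-252,10 .402,-261,19 f407
[... 509 characters left out ...]
7
285 .381,-265,10 .390,-268,10 .399,-270,9 .408,-272,7 f410,-306,62 f424,-286,20 .434,-283,9
286 .380,-267,9 .389,-268,6 .398,-273,8 .407,-274,5 f414,-286,22 .425,-280,5 .434,-284,6
287 .380,-268,7 .389,-271,6 .398,-272,4 .406,-277,6 f414,-287,18 .424,-284,8 .433,-287,8
288 .379,-269,5 .388,-274,8 .397,-277,8 .406,-279,6 .414,-283,7 .423,-286,7 .432,-291,9
289 .305,-762,888 .387,-278,10 .396,-280,8 .405,-283,7 .413,-286,8 .422,-289,8 .431,-291,6
290 .378,-275,5 .386,-278,6 .395,-281,6 .404,-284,5 .413,-288,7 .421,-293,10 .430,-295,7
291 .377,-277,6 .386,-282,8 .394,-285,8 f403,-287,6 .412,-290,6 .421,-293,5 .429,-297,8
 t 9.94 tcp [ 416.13 -246.1   -12.44] F [0.02 1.01 5.66] w 53.82 gf 2.76
```

View pics/g3.png

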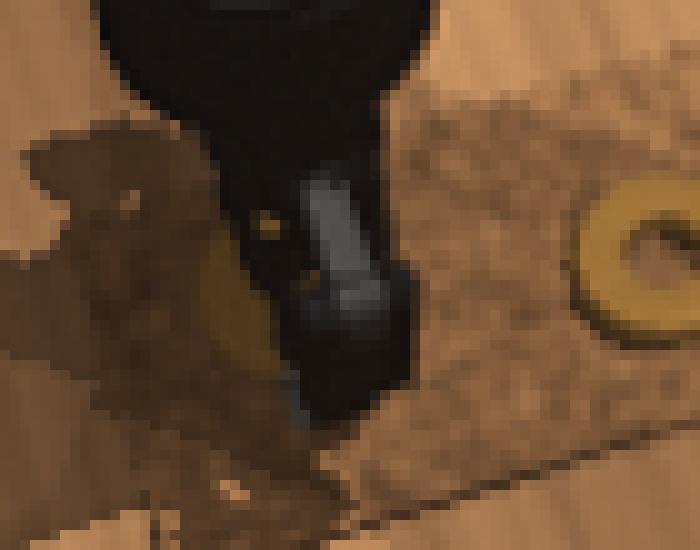

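The close view shows the fingertips standing on the cork, with the inner face at y≈-271 and the blank between them. So contact came at a TCP reading of -12.4, and the reported height has a large offset. From here I'll use heights found by touch.

Run:
```python
from h import *
ctrl.move_l([416,-246,-8.5],vel=30); st("raised")
for w in(48,45.5,44.5,44,43.5,43,42.5,42):
    ctrl.gripper_to(w,20); s=st(w)
    if s["grasp_force"]>3: break
```

```text
raised t 10.25 tcp [ 415.98 -245.98   -8.49] F [ 0.29  0.22 -0.2 ] w 53.77 gf 0.0
48 t 10.48 tcp [ 415.77 -245.83   -8.72] F [ 0.25 -0.09 -0.59] w 48.22 gf 0.0
45.5 t 10.7 tcp [ 415.95 -245.94   -8.59] F [-0.46  0.56  0.22] w 45.64 gf 0.0
44.5 t 10.92 tcp [ 415.95 -245.9    -8.55] F [-0.71 -0.05  0.03] w 44.4 gf 0.1
44 t 11.13 tcp [ 415.96 -245.85   -8.51] F [0.71 1.44 1.24] w 43.99 gf 0.4
43.5 t 11.35 tcp [ 415.94 -245.83   -8.47] F [0.02 1.07 1.98] w 43.79 gf 4.45
```

Run:
```python
from h import *
ctrl.gripper_to(43.2,20); s=st("43.2")
ctrl.move_l([416,-246,15],vel=60); s=st("lift")
if s["grasp_force"]>2:
    ctrl.move_l([416,-246,70],vel=100); st("up")
    ctrl.move_ptp(pl(-110,0,70),down(-EY)); st("over apron")
    p,d=optics.grab_frame("side"); cv2.imwrite("pics/carry.png",cv2.resize(cv2.cvtColor(p[100:290,150:350],cv2.COLOR_RGB2BGR),None,fx=3,fy=3))
```

```text
43.2 t 11.57 tcp [ 415.98 -245.83   -8.44] F [-0.42  1.98  3.12] w 43.21 gf 7.93
lift t 12.11 tcp [ 416.29 -246.33   15.51] F [-0.44  0.45 -1.9 ] w 43.45 gf 7.86
up t 12.81 tcp [ 415.62 -245.67   69.59] F [ 0.14 -0.18 -1.14] w 43.4 gf 7.86
over apron t 14.72 tcp [604.85   6.38  69.62] F [-0.02 -0.65 -1.71] w 43.52 gf 7.86
```

View pics/carry.png

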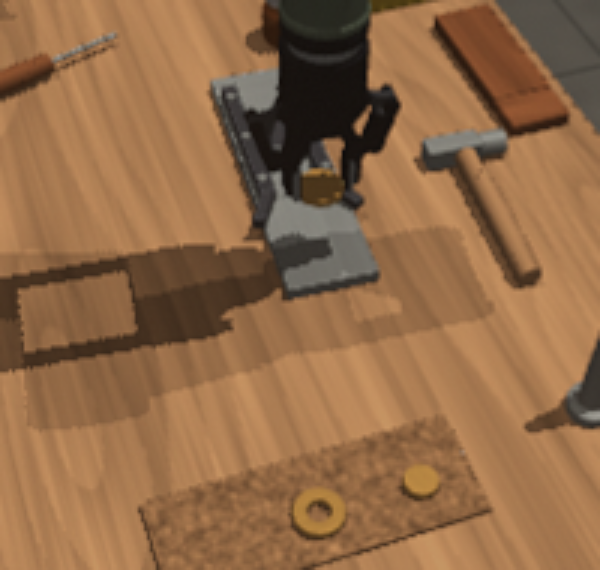

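The blank is held over the apron, at about (320,187) in the crop, and may be tilted about the closing line. I'll measure the tilt from the depth image.

```bash
cat >> h.py <<'E'
def brass(n,c,r=40):
    p,X=cloud(n); h,s,v=cv2.split(cv2.cvtColor(p,cv2.COLOR_RGB2HSV))
    m=(h>15)&(h<35)&(s>135)&(v>50)&(np.hypot(X[...,0]-c[0],X[...,1]-c[1])<r)&(X[...,2]>8)&(X[...,2]<150)
    return p,X[m],np.argwhere(m)
E
python3 - <<'E'
from h import *
c=pl(-110,0,0)[:2]
for n in("side","top"):
    p,X,ix=brass(n,c); print(n,len(X))
    if len(X)<20: continue
    f=lambda A:np.linalg.svd(A-A.mean(0))[2][2]
    print(X.mean(0).round(1),X.min(0).round(0),X.max(0).round(0),ix.min(0),ix.max(0),f(X).round(2))
    for v in np.unique(ix[:,0]): k=ix[:,0]==v; print(v,X[k].mean(0).round(0),k.sum(),p[v,int(ix[k,1].mean())])
st()
E
```

```text
side 141
[607.7   3.1  94.6] [585. -15.  89.] [629.  29. 116.] [156 250] [168 264] [ 0.01 -0.02  1.  ]
156 [612.  27.  94.] 4 [144 105  54]
157 [614.  22.  94.] 8 [135  97  47]
158 [612.  18.  94.] 12 [66 46 24]
159 [612.  13.  96.] 13 [71 51 26]
160 [610.   8.  97.] 15 [74 54 28]
161 [610.   5.  96.] 14 [74 52 26]
162 [609.   2.  95.] 14 [74 52 28]
163 [606.  -3.  96.] 13 [74 53 28]
164 [605.  -5.  95.] 13 [74 53 27]
165 [604.  -8.  94.] 13 [73 52 27]
166 [602. -10.  93.] 12 [76 54 28]
167 [600. -11.  91.] 9 [74 52 26]
168 [599. -13.  89.] 1 [77 58 33]
top 0
 t 14.88 tcp [605.09   6.23  69.97] F [0.13 0.78 0.31] w 43.11 gf 7.86
```

The blank is flat in the grip, with its top at z≈95 and its centre near (607,5). I'll lower it under guard.

Run:
```python
from h import *
ctrl.move_l(pl(-110,0,10),vel=80); st("near")
hit=ctrl.move_l(pl(-110,0,-4),vel=10,threshold=3); s=st(hit); z=s["eef_pos"][2]
if hit:
    for w in(44,44.5,46): ctrl.gripper_to(w,20); st(w)
    ctrl.gripper_to(54,20); ctrl.move_l(pl(-110,0,z+40),vel=100); st("clear")
    ctrl.gripper_to(10,20)
    ctrl.move_l(pl(-165,0,z+40),vel=120); st("back")
    for n in("top","side"):
        p,X,ix=brass(n,pl(-110,0,0)[:2],50); 
        if len(X)>20: k=X[:,2]>17; q=X[k]-[*PC,0]; print(n,k.sum(),"mid plate xy",((q.min(0)+q.max(0))/2)[:2]@np.c_[EX,EY],q.mean(0)[:2]@np.c_[EX,EY],"z",np.median(q[:,2]))
```

```text
near t 15.78 tcp [605.78   6.74  10.4 ] F [ 0.66  0.37 -1.23] w 43.29 gf 7.86
True t 16.76 tcp [ 6.0508e+02  6.7800e+00 -4.7000e-01] F [ 0.37 -0.49  4.2 ] w 43.33 gf 8.24
44 t 16.98 tcp [603.99   6.93  -1.71] F [ 0.36 -0.98  1.36] w 44.3 gf 0.43
44.5 t 17.19 tcp [603.57   6.97  -1.97] F [0.85 0.23 0.29] w 44.42 gf 0.36
46 t 17.41 tcp [603.15   7.03  -2.1 ] F [-0.05  0.07 -0.17] w 46.08 gf 0.0
clear t 18.22 tcp [605.42   6.75  39.98] F [-0.25  0.51 -0.45] w 54.12 gf 0.0
back t 19.32 tcp [601.25 -48.18  39.5 ] F [0.04 0.05 0.95] w 10.3 gf 0.0
top 108 mid plate xy [-106.7319459    -3.54776648] [-108.78432659   -3.91525669] z 24.815607603483727
side 53 mid plate xy [-127.35699881   -2.50307613] [-117.69153762    7.70582933] z 24.39993223218528
```

```bash
cat >> h.py <<'E'
def blankpx(n,c,z,r=40,show=None):
    p,d=optics.grab_frame(n); h,s,v=cv2.split(cv2.cvtColor(p,cv2.COLOR_RGB2HSV)); C=P[n]
    q=C["R"]@np.array([*c,z])+C["t"]; q=q/q[2]; u0,v0=(C["mtx"]@q)[:2].astype(int)
    m=((h>14)&(h<35)&(s>110)&(v>40)).astype(np.uint8); w=np.zeros_like(m); w[v0-14:v0+14,u0-16:u0+16]=1; m&=w
    if show: cv2.imwrite(show,cv2.resize(cv2.cvtColor(p[v0-50:v0+50,u0-65:u0+65],cv2.COLOR_RGB2BGR),None,fx=6,fy=6))
    k=max(cv2.findContours(m,cv2.RETR_EXTERNAL,cv2.CHAIN_APPROX_NONE)[0],key=cv2.contourArea)
    e=cv2.fitEllipse(k); X=plane(n,[e[0]],z)[0,:2]
    print(n,(u0,v0),np.round(e[0],1),np.round(e[1],1),cv2.contourArea(k),"world",X.round(1),"plate",((X-PC)@np.c_[EX,EY]).round(1))
E
python3 - <<'E'
from h import *
blankpx("top",pl(-110,0,0)[:2],23,show="pics/b1.png")
blankpx("side",pl(-110,0,0)[:2],23); st()
E
```

```text
top (np.int64(239), np.int64(199)) [239.  198.4] [ 9.5 16.2] 110.5 world [609.    7.6] plate [-108.9   -3.7]
side (np.int64(255), np.int64(179)) [252.3 181.1] [6.6 9.5] 42.5 world [594.7   2.7] plate [-114.8   10.2]
 t 19.52 tcp [601.28 -47.33  39.48] F [-0.54 -0.6   0.7 ] w 9.72 gf 0.0
```

View pics/b1.png

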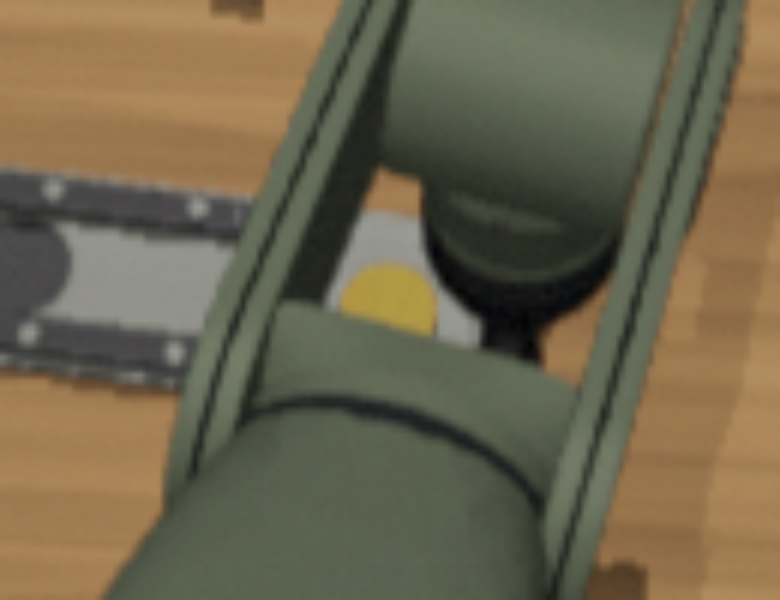

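In the top crop the blank lies flat on the apron, half hidden by the arm. Its centre is near (389,310), about 1 to 2 mm off the centre line. Next I'll close the fingers to 6 mm, touch down behind it to find the floor height, and push.

Run:
```python
from h import *
ctrl.gripper_to(6,20); ctrl.move_l(pl(-149,0,22),vel=100); st("pre")
hit=ctrl.move_l(pl(-149,0,-10),vel=14,threshold=2.5); s=st(hit); z=s["eef_pos"][2]
if hit:
    ctrl.move_l(pl(-149,0,z+2.5),vel=30); s=st("lifted")
    open("z.txt","w").write(str(z+2.5))
```

```text
pre t 20.12 tcp [601.3  -31.19  20.62] F [-0.23 -0.49  0.22] w 6.25 gf 0.0
True t 21.6 tcp [ 6.0246e+02 -3.2110e+01 -3.4000e-01] F [-0.18  0.66  4.39] w 6.32 gf 2.16
lifted t 21.88 tcp [602.4  -32.11   2.08] F [ 0.24 -0.58 -0.03] w 5.65 gf 0.0
```

Run:
```python
from h import *
z=float(open("z.txt").read())-1
def s2(tag):
    s=st(tag); X=s["eef_pos"][:2]-PC; print("  plate tcp",(X@np.c_[EX,EY]).round(2),"F plate",(s["force"][:2]@np.c_[EX,EY]).round(2)); return X@EX
ctrl.move_l(pl(-149,0,z),vel=20)
for tgt in(-98,-60,28):
    hit=ctrl.move_l(pl(tgt,0,z),vel=22,threshold=4.5); x=s2((tgt,hit))
    if hit: ctrl.hold(0.05); s2("after"); break
```

```text
(-98, False) t 24.59 tcp [606.06  18.73   1.15] F [-0.7  -1.08 -0.92] w 6.17 gf 0.22
  plate tcp [-98.01   0.  ] F plate [-1.12  0.62]
(-60, False) t 26.47 tcp [608.74  56.64   1.13] F [-0.19 -0.25  0.9 ] w 6.31 gf 0.22
  plate tcp [-6.001e+01  2.000e-02] F plate [-0.26  0.17]
(28, False) t 30.62 tcp [614.9  144.28   1.12] F [ 0.08 -1.46 -0.79] w 6.18 gf 0.57
  plate tcp [27.85  0.07] F plate [-1.45 -0.18]
```

Run:
```python
from h import *
z=float(open("z.txt").read())-1
def s2(tag):
    s=st(tag); X=s["eef_pos"][:2]-PC; print("  plate tcp",(X@np.c_[EX,EY]).round(2),"F plate",(s["force"][:2]@np.c_[EX,EY]).round(2))
for n in("side","top"):
    p,X,ix=brass(n,pl(60,0,0)[:2],45); print(n,len(X), X.mean(0).round(1) if len(X) else "", X.min(0) if len(X) else "", X.max(0) if len(X) else "", np.median(X[:,2]) if len(X) else "")
hit=ctrl.move_l(pl(36,0,z),vel=12,threshold=4); s2(hit); ctrl.hold(.05); s2("")
```

```text
side 28 [607.  163.   28.4] [593.92784671 131.77351172  12.91101747] [623.26181979 181.16887273  70.79612337] 21.423095831808553
top 0    
True t 31.04 tcp [6.1434e+02 1.4436e+02 5.7000e-01] F [-0.27 -2.68  1.55] w 6.09 gf 0.97
  plate tcp [27.88  0.63] F plate [-2.69  0.08]
 t 31.09 tcp [6.1422e+02 1.4431e+02 3.5000e-01] F [ 0.38 -1.62  1.17] w 5.91 gf 0.9
  plate tcp [27.82  0.75] F plate [-1.59 -0.5 ]
```

Run:
```python
from h import *
z=float(open("z.txt").read())-1
def s2(tag):
    s=st(tag); X=s["eef_pos"][:2]-PC; print("  plate tcp",(X@np.c_[EX,EY]).round(2),"F plate",(s["force"][:2]@np.c_[EX,EY]).round(2))
ctrl.move_l(pl(26.5,0,z),vel=20); s2("backed")
for i in range(2):
    hit=ctrl.move_l(pl(32,0,z),vel=8,threshold=4); s2(hit); ctrl.hold(.05); s2("")
    if not hit: break
_,X,ix=brass("side",pl(60,0,0)[:2],45); print(X.round(0).tolist())
```

```text
backed t 31.37 tcp [614.8  143.18   1.03] F [-0.77 -0.15 -0.5 ] w 6.17 gf 0.0
  plate tcp [26.74  0.09] F plate [-0.2   0.76]
True t 31.81 tcp [6.1431e+02 1.4423e+02 4.4000e-01] F [-0.29 -2.33  0.55] w 5.86 gf 0.77
  plate tcp [27.76  0.65] F plate [-2.34  0.13]
 t 31.86 tcp [6.1413e+02 1.4421e+02 1.9000e-01] F [-0.21 -2.26  1.12] w 6.0 gf 0.76
  plate tcp [27.72  0.83] F plate [-2.27  0.05]
True t 32.21 tcp [ 6.1369e+02  1.4414e+02 -3.1000e-01] F [ 0.59 -1.12 -0.07] w 5.62 gf 0.67
  plate tcp [27.62  1.27] F plate [-1.07 -0.67]
 t 32.26 tcp [ 6.1363e+02  1.4410e+02 -4.4000e-01] F [ 0.67 -1.63  2.38] w 6.06 gf 1.43
  plate tcp [27.58  1.32] F plate [-1.58 -0.78]
[[610.0, 133.0, 70.0], [630.0, 184.0, 23.0], [613.0, 135.0, 64.0], [610.0, 134.0, 61.0], [613.0, 133.0, 62.0], [608.0, 179.0, 21.0], [614.0, 137.0, 54.0], [596.0, 171.0, 27.0], [601.0, 177.0, 21.0], [604.0, 174.0, 22.0], [606.0, 172.0, 23.0], [595.0, 167.0, 27.0], [600.0, 175.0, 18.0], [603.0, 174.0, 19.0], [605.0, 170.0, 22.0], [599.0, 172.0, 17.0], [601.0, 167.0, 21.0], [603.0, 164.0, 23.0], [602.0, 170.0, 14.0], [604.0, 166.0, 17.0], [600.0, 164.0, 16.0], [604.0, 165.0, 13.0]]
```

The same wall comes at plate tcp 27.8 on each try, so the blank is probably seated. I'll back off, rise clear and look.

Run:
```python
from h import *
z=float(open("z.txt").read())
ctrl.move_l(pl(15,0,z),vel=40); ctrl.move_l(pl(0,0,90),vel=120); ctrl.move_l(pl(-140,0,120),vel=150); st("clear")
for n in("side","top"):
    _,X,ix=brass(n,pl(60,0,0)[:2],30); A=X-X.mean(0); print(n,len(X),"z med",np.median(X[:,2]).round(1),"mean",X[:,2].mean().round(2),"normal",np.linalg.svd(A)[2][2].round(3))
blankpx("side",pl(58,0,0)[:2],19); blankpx("top",pl(58,0,0)[:2],19,show="pics/end.png")
_,X=cloud("side"); L=(X[...,:2]-PC)@np.c_[EX,EY]; f=(abs(L[...,1])<15)&(L[...,0]>-30)&(L[...,0]<25); print("floor z",np.median(X[...,2][f]))
```

```text
clear t 34.77 tcp [602.86 -22.41 119.63] F [ 0.44  0.02 -0.35] w 6.23 gf 0.0
side 71 z med 20.5 mean 19.85 normal [ 0.012  0.07  -0.997]
top 196 z med 19.7 mean 19.61 normal [ 0.018 -0.015  1.   ]
side (np.int64(240), np.int64(142)) [239.2 143.8] [ 7.7 12. ] 65.5 world [613.  170.8] plate [54.1  3.8]
top (np.int64(176), np.int64(192)) [176.5 192.5] [15.1 15.8] 186.0 world [616.2 176.2] plate [59.8  1. ]
floor z 15.907525573891803
```

View pics/end.png

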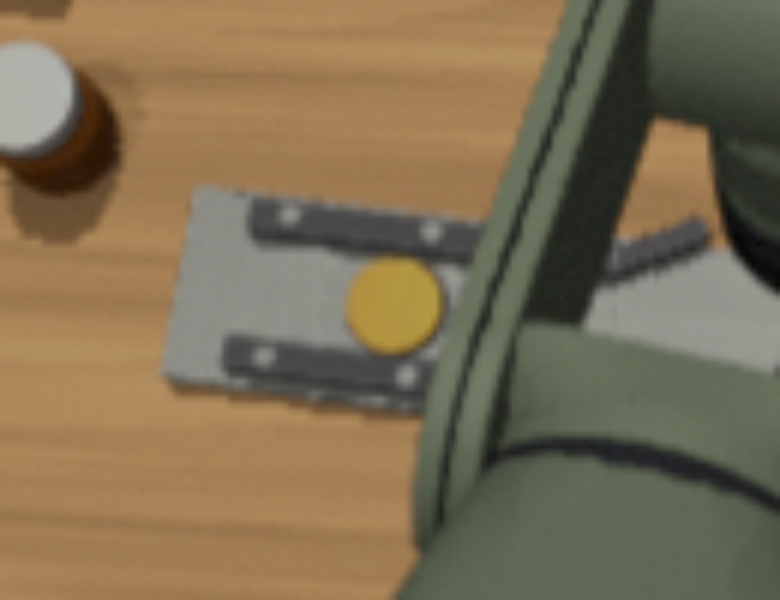

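The final view shows the blank covering the pocket at crop (393,305). Its top is at z≈19.6, against about 24.8 when it lay on the apron, and it lies flat. It's seated, and the gripper is clear.

```bash
python3 -c "
from plant import ctrl
print(ctrl.finish_job())"
```

```text
the job is handed in; nothing more can be done
None
```

The blank was slid along the channel into the pocket, lies flat in it by the final depth readings, was let go, and the job is handed in; no verdict came back.

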